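# Turn off the bench gas at the service box

### The job

The burner gas to this bench has to be turned off at the white service box. Push the loose steel cover along its tracks right across to the closed half of the box, then push the yellow gas lever round to its stop, so that it stands square across its pipe. Only push with the fingers, without gripping or lifting anything; leave the cover open in its tracks, the blue air valve on, and the things standing about where they are.

Things in the scene. Friction and masses are not known exactly. Their poses are not given: they have to be found in the camera images.
- box: Fixed white sheet-metal service box, 268 (x) by 320 (y) by 93 mm high; origin at the centre of its underside, z up; position and yaw vary. Its -y half is a valve well, its +y half is closed by a fixed white roof (top at z = 81 mm). Ledges along both long walls carry the cover at z = 84 mm; guide strips outside them rise to z = 93 mm. Pipe elbows stand 60 mm out from both ends, below z = 50 mm.
- well (a point): Middle of the mouth of the valve well, at ledge height (84 mm above the bench), axes as the box's. The mouth reaches 117 mm to either side along x and 78 mm along y. Inside, two copper pipes run along y (tops 48 mm above the bench) with the two brass ball valves (tops 62 mm; levers higher, see gas_tip). A low stop, top at 87 mm, closes the tracks at the well end.
- track_end (a point): Middle of the stop across the tracks at the roofed (+y) end of the box, at ledge height, 157 mm from the box's centre; the stop rises to 93 mm above the bench. The cover's +y edge meets it when the cover is right across.
- cover: Loose flat steel cover, 258 (x) by 160 (y) by 4 mm, about 0.6 kg, lying on the ledges with 2 mm play to each guide strip; it slides along the box's y against friction of no more than 8 N. Origin at the centre of its underside, axes as the box's. At the start its origin is at y = -73 to -48 mm in the box's frame (z = 84 mm), over the well; right across, against the far stop, it is at y = +77 mm.
- cover_lip (a point): Middle of the outer (-y) face of the cover's upright black-edged lip: 200 mm long (along x), 4 mm thick, standing along the cover's -y edge from 4 to 22 mm above its underside (top 106 mm above the bench). This point is 97 mm above the bench. Push it towards the box's +y.
- gas_lever (a joint): Angle of the yellow (burner gas) lever, rad: 0 = open, lever in line with its pipe and pointing to the box's -y; grows as it turns clockwise seen from above; 1.571 = shut, at its hard stop, lever pointing to the box's -x. Stiff: it stays where it is left; turning it takes about 0.35 N m (some 7 N at 50 mm from the stem).
- gas_valve: The yellow valve: brass ball valve body, fixed in the well at y = -45 mm in the box's frame, at x = -38 mm or x = +55 mm; the blue valve has the other place. Origin on the floor of the box (3 mm above the bench) on the stem axis, 69 mm below gas_stem. Axes as the box's, they do not turn with the lever.
- gas_stem (a point): On the upright stem axis of the yellow valve, at the middle height of its lever's sleeve, 72 mm above the bench. Axes as the box's.
- gas_tip (a point): Middle of the free end face of the yellow lever, 68 mm from the stem axis. The lever's yellow sleeve is 14 mm wide and 12 mm high (66 to 78 mm above the bench) and runs from 22 to 68 mm from the stem axis.
- air_lever (a joint): Angle of the blue (compressed air) lever, same make and same sense; it starts open, near 0, and is to be left so.
- air_stem (a point): On the stem axis of the blue valve, 72 mm above the bench.
- bottle: Bystander: loose small glass bottle with blue cap, 56 mm across, 105 mm high, beyond the well end of the box; origin under its centre.
- beaker: Bystander: loose glass beaker, 68 mm across, 90 mm high, towards the robot from the roofed half of the box; origin under its centre.
- tube_rack: Bystander: loose blue rack with six orange-capped tubes, 70 by 120 by 95 mm, beyond the roofed end of the box; origin under its centre.
- pipette: Bystander: loose white hand pipette lying along its y on the robot's side of the box, 222 mm long, 25 mm high; origin on the bench near its middle.

How it is judged:
On the way, in this order (a step that is already met when the one before it is completed fails the run):
1. the cover is pushed right across, within 17 mm of its far stop, still in its tracks (y of cover in the frame of box above 0.06 m and z of cover in the frame of box between 0.08 and 0.09 m), for 0.2 s.
2. the yellow gas lever is pushed shut, within 7 degrees of its stop (value of joint gas_lever above 1.45 rad), for 0.2 s.
At the end, for the whole second after the job is handed in: The yellow lever is within 7 degrees (0.12 rad) of its shut stop, the blue lever still within 0.2 rad of fully open, and the cover lies at rest flat in its tracks within 17 mm of its far stop, over the closed half of the box (all of step 1 and value of joint gas_lever above 1.45 rad and value of joint air_lever below 0.2 rad and angle between cover's own z axis and vertical below 0.05 rad and linear speed of cover below 0.01 m/s); the robot touches nothing.
It fails at once if the cover is lifted or tipped out of its tracks (raised more than 10 mm or tilted more than 0.12 rad) (z of cover in the frame of box above 0.094 m or angle between cover's own z axis and vertical above 0.12 rad).
It fails at once if the blue air valve is turned (more than 0.25 rad) (value of joint air_lever above 0.25 rad).
It fails at once if a bystander (bottle, beaker, tube rack, pipette) is moved more than 25 mm (distance of any of bottle, beaker, tube_rack, pipette from where it was at the start of the episode above 0.025 m).
It fails at once if the cover or the yellow lever is gripped or forced on its way (the fingers' forces on it, all contacts added up, pass 32 N before it has reached its stop) ((contact force between the fingers and cover above 32 N and y of cover in the frame of box below 0.07 m) or (contact force between the fingers and gas_valve above 32 N and value of joint gas_lever below 1.5 rad)).
It also fails if it takes over 48 s, if anything falls off the work surface, if the arm or the gripper's body presses on something with over 40 N, if the wrist force passes 120 N, or if a joint passes its speed limit or range.

### The arm

A 6-joint arm with a two-finger parallel gripper is mounted at the origin on the work surface. World frame = base frame: x ahead of the robot, y to its left, z up, the work surface at z = 0. Lengths are in m, angles in rad, forces in N, time in s.
With the tool pointing down it reaches from about 0.35 to 0.875 m from the base axis. Payload 15.5 kg.
Tool frame: the origin (TCP) lies on the front face of the gripper's body, between the roots of the fingers; the fingertips stand 73 mm ahead of it and the grasp point (between the pads) lies 54 mm ahead of it; x points along the fingers, z is the direction in which the jaws open and shut, and the axes are right-handed (so a half turn about x gives the same grasp; the last joint's range is limited). The gripper opens to 85 mm and grips with 20 to 120 N. Pads are 22 mm wide; open, the fingers measure 114 mm over their backs; the gripper's body (76 mm by 85 mm) begins 54 mm behind the grasp point. The pads swing forward as they close: fully open they stand 13 mm farther back than shut.
Start: joints at [-1.411, 0.494, 1.345, -0, 1.302, -0.096], TCP at [0.158, -0.605, 0.304] pointing down, gripper open.
Joint ranges: [-2.91, 2.91], [-0.82, 2.16], [0.22, 2.67], [-1.22, 4.37], [0.12, 2.79], [-3.08, 3.08]. Speed limits (rad/s): [1.89, 1.89, 2.57, 3.01, 3.01, 3.01].

### API

Orientations are given as [roll, pitch, yaw] about the fixed x, y, z axes, in that order (R = Rz(yaw) Ry(pitch) Rx(roll)).
In Python, from plant import manip, optics gives the robot as it stands.
- The arm moves only by the shell command python3 -m crank 'ROWS' [FORCE]. ROWS is JSON, a list that holds one entry, the list of rows, each a list of 7 numbers: the turn, a rotation vector about the tool's x, y, z in units of 6 degrees (1.0 is 6 degrees), then the shift along the tool's x, y, z in units of 40 mm (1.0 is 40 mm), then the finger opening in mm, from 0 to 85.4. A call has exactly 10 rows; each row is the pose to reach, as a shift and turn from the pose commanded when the call began, along the tool's axes at that moment; what a row does not reach only later rows make up. A row lasts 1/8 s, in which the tool goes at most 62.5 mm and 10.7 degrees, less where a joint would pass 70% of its speed; a pose out of reach is approached as far as the arm can. A call with a gripper value outside its range is refused whole. The fingers move at their own pace and stop on an object; FORCE is the grip in N (left out, the last holds). Time passes only in rows, so rows that repeat a pose let the fingers close, or fill a call up. It gives the time, the measured TCP pose, the force and the opening at its end, in the units of the state.
- manip.sense(): the state, without advancing time (a new reading comes with each control period).
- optics.get_image(name): name is "scene" or "top" or "wrist"; returns a dict with "img" (400x640x3 uint8, blue, green, red), "fx", "fy", "cx", "cy" (pixels), "pose" (4x4, takes a point from camera to world coordinates). Camera axes: x right, y up, looking along -z (the intrinsics and any distortion apply to the point x, -y, -z); pixel columns grow to the right and rows downward; lengths in m; the calibration is good to about 2 mm. A picture is of the moment at which its call begins. There is no depth.
- manip.hand_in(): hands the job in, once; it reports no verdict.
The state is a dict: "t": time; "joint_positions": joint angles; "joint_vel": joint speeds; "effort": joint torques, N m; "tool_pos": TCP position; "eef_rot": TCP orientation; "force": force on the tool from outside, world axes, zero at the start; "ft_torque": the same for the moment, N m; "gripper_width": finger opening in m.
Only numpy, scipy, OpenCV 4.12 (cv2) and the standard library are available. Lean on these libraries where they do the work, as an engineer would, in place of code of your own. Each camera call takes 0.05 s, during which the arm holds its last target.

## Working session

There is one attempt and no reset: what is moved stays moved. The work goes in short steps, Python scripts to look and compute and a shell command to move; the robot and the scene stay as the last step left them, time stands still between calls to the robot, and variables do not carry over. Pictures are saved under pics/ and viewed, and the job is handed in when it is done.

```bash
ls; mkdir -p pics
python3 - <<'E'
from plant import manip, optics
import cv2
for n in ("scene","top","wrist"):
    d=optics.get_image(n); cv2.imwrite(f"pics/{n}0.png",d["img"])
    print(n,d["fx"],d["fy"],d["cx"],d["cy"],d["pose"].tolist() if hasattr(d["pose"],"tolist") else d["pose"],[k for k in d])
print(manip.sense())
E
```

```text
pics
scene 373.08140185156753 373.08140185156753 317.7755234591526 201.61685920863331 [[0.37546788493391636, -0.7332388263893975, 0.5669080091675807, 1.0479319331788248], [0.9268300857670726, 0.2949665579767919, -0.23233751697116106, -0.1295574041193736], [0.003139984116523993, 0.612662674846789, 0.7903382740000165, 0.7794735653087249], [0.0, 0.0, 0.0, 1.0]] ['img', 'fx', 'fy', 'cx', 'cy', 'pose']
top 428.7506657734544 428.7506657734544 318.21072036505694 200.36127648319322 [[0.022652093944131063, 0.9993733658360903, -0.027198498072322202, 0.5020330758429217], [-0.9997201832045888, 0.022828623875928343, 0.006197517673591518, 0.05926629733470393], [0.0068145383797690445, 0.02705050072318902, 0.9996108405160957, 1.031638150617782], [0.0, 0.0, 0.0, 1.0]] ['img', 'fx', 'fy', 'cx', 'cy', 'pose']
wrist 349.68768780864883 349.68768780864883 317.3281476299333 204.2500017193048 [[0.2513117466284171, 0.934040574652072, 0.2537924563697655, 0.2218773136268933], [-0.9679056354482353, 0.24280099960765436, 0.06485642186453047, -0.5886138333391204], [-0.0010425325512378792, -0.26194632941339124, 0.9650818792375747, 0.374211512528443], [0.0, 0.0, 0.0, 1.0]] ['img', 'fx', 'fy', 'cx', 'cy', 'pose']
{'t': 0.15, 'joint_positions': array([-1.41150956e+00,  4.94048561e-01,  1.34596975e+00, -2.08986366e-05,
        1.30249521e+00, -9.54913973e-02]), 'joint_vel': array([-0.00189145, -0.00126105, -0.00253198, -0.00023809,  0.00020459,
       -0.00242281]), 'effort': array([ 1.71434836e-03, -8.82541251e+01, -3.84063613e+01,  2.71624992e-05,
        7.13703863e-03, -5.78146683e-05]), 'tool_pos': array([ 0.15749047, -0.60462511,  0.30343861]), 'eef_rot': array([3.06797494, 1.56987525, 1.75196233]), 'force': array([-0.79017614, -0.74569695, -0.08585069]), 'ft_torque': array([-0.00866285,  0.0334317 ,  0.00856655]), 'gripper_width': 0.08533328985308453}
```

View pics/scene0.png

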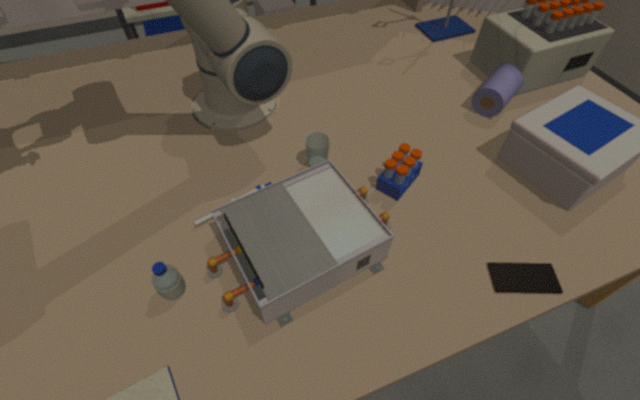

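View pics/top0.png

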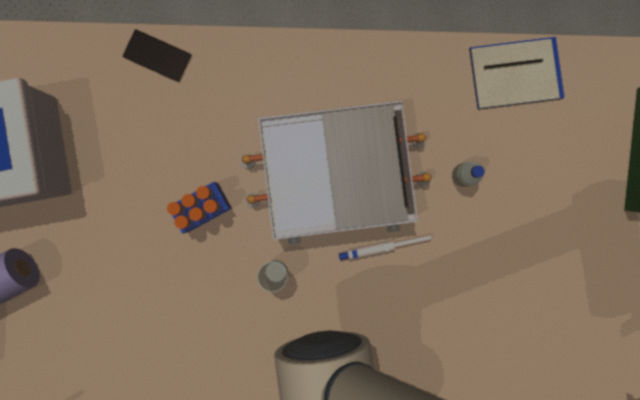

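```bash
cat > h.py <<'E'
import numpy as np, cv2
from plant import manip, optics
def ray(d,u,v):
    P=np.array(d["pose"]); r=P[:3,:3]@np.array([(u-d["cx"])/d["fx"],-(v-d["cy"])/d["fy"],-1.]); return P[:3,3],r
def onz(d,u,v,z):
    o,r=ray(d,u,v); return o+r*(z-o[2])/r[2]
def proj(d,p):
    P=np.array(d["pose"]); c=P[:3,:3].T@(np.array(p)-P[:3,3]); return d["cx"]+d["fx"]*c[0]/-c[2], d["cy"]-d["fy"]*c[1]/-c[2]
E
python3 - <<'E'
import cv2
i=cv2.imread("pics/top0.png"); cv2.imwrite("pics/top0c.png",cv2.resize(i[90:250,240:440],None,fx=4,fy=3.75,interpolation=cv2.INTER_CUBIC)[:600])
cv2.imwrite("pics/top0c.png",cv2.resize(i[95:245,240:440],None,fx=4,fy=4,interpolation=cv2.INTER_CUBIC))
i=cv2.imread("pics/scene0.png"); cv2.imwrite("pics/scene0c.png",cv2.resize(i[150:330,180:410],None,fx=3.3,fy=3.3,interpolation=cv2.INTER_CUBIC))
E
```

```text
(no output)
```

View pics/top0c.png

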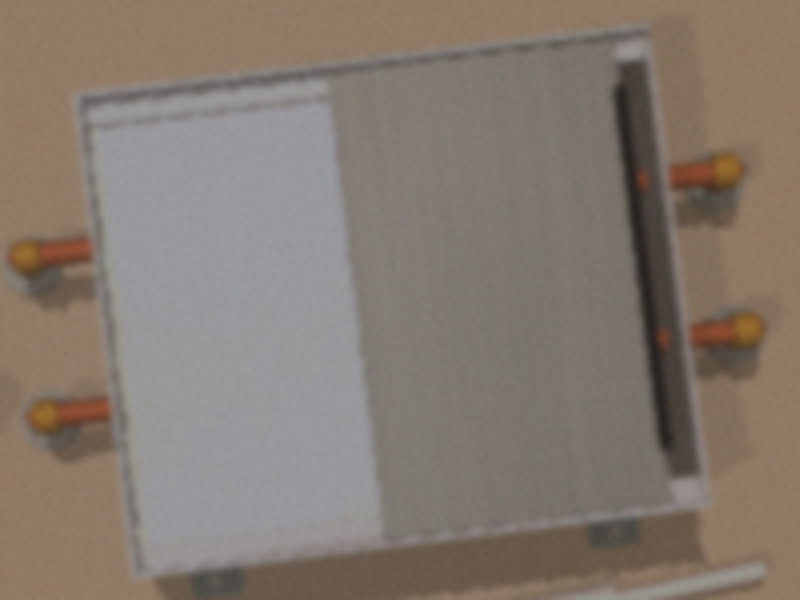

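View pics/scene0c.png

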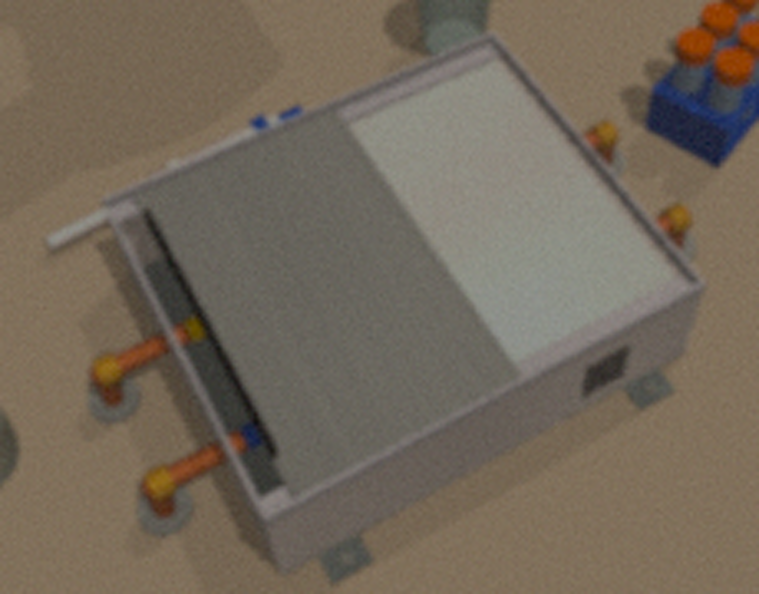

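View pics/wrist0.png

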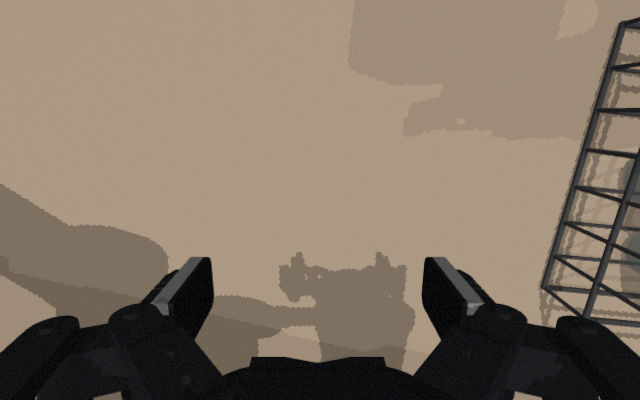

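```bash
cat >> h.py <<'E'
def boxfit(P,Q):
    # 2d rigid fit Q(box)->P(world)
    P=np.array(P)[:,:2];Q=np.array(Q)
    a=P-P.mean(0);b=Q-Q.mean(0)
    th=np.arctan2((b[:,0]*a[:,1]-b[:,1]*a[:,0]).sum(),(b*a).sum())
    R=np.array([[np.cos(th),-np.sin(th)],[np.sin(th),np.cos(th)]])
    t=P.mean(0)-R@Q.mean(0); return th,t,P-(Q@R.T+t)
E
python3 - <<'E'
from h import *
from scipy.spatial.transform import Rotation as Ro
d=optics.get_image("top"); s=optics.get_image("scene")
B=[(134,160),(134,-160),(-134,-160),(-134,160)]
C=[(78,95),(648,28),(708,505),(135,575)]
W=[onz(d,240+u/4,95+v/4,.093) for u,v in C]
th,t,r=boxfit(W,np.array(B)/1000); print("top",th,t,(r*1000).round(1).tolist())
C2=[(698,288),(270,515),(107,203),(490,38)]
W2=[onz(s,180+u/3.3,150+v/3.3,.093) for u,v in C2]
th2,t2,r=boxfit(W2,np.array(B)/1000); print("scene",th2,t2,(r*1000).round(1).tolist())
R=np.array([[np.cos(th),-np.sin(th)],[np.sin(th),np.cos(th)]])
# lip top (z .106) ends in top crop ; lip outer edge
for uv in [(620,85),(668,447)]:
    w=onz(d,240+uv[0]/4,95+uv[1]/4,.106); print("lip",R.T@(w[:2]-t))
for uv in [(330,80),(384,535)]:
    w=onz(d,240+uv[0]/4,95+uv[1]/4,.088); print("cover+y",R.T@(w[:2]-t))
q=manip.sense(); Rt=Ro.from_euler('xyz',q["eef_rot"]).as_matrix(); print(Rt.round(3),q["tool_pos"])
E
```

```text
top 0.14282522922186117 [0.59532415 0.01119045] [[-1.0, -2.0], [-1.9, 1.6], [1.3, 2.3], [1.6, -1.9]]
scene 0.14691453182937023 [0.59857804 0.01167377] [[-1.8, -5.7], [-4.8, 5.1], [2.9, 5.0], [3.6, -4.5]]
lip [ 0.10023378 -0.13606897]
lip [-0.09808057 -0.13732503]
cover+y [0.12562842 0.01932906]
cover+y [-0.1275816   0.02007607]
[[-0.     0.968  0.252]
 [ 0.001  0.252 -0.968]
 [-1.     0.    -0.001]] [ 0.15751356 -0.60470341  0.30362637]
```

```bash
cat >> h.py <<'E'
from scipy.spatial.transform import Rotation as Ro
def toolT():
    q=manip.sense(); T=np.eye(4); T[:3,:3]=Ro.from_euler('xyz',q["eef_rot"]).as_matrix(); T[:3,3]=q["tool_pos"]; return T,q
YAW=.1445; BC=np.array([.597,.0115]); BR=np.array([[np.cos(YAW),-np.sin(YAW)],[np.sin(YAW),np.cos(YAW)]])
def w2b(p): return BR.T@(np.array(p)[:2]-BC)
def b2w(p,z): return np.r_[BR@np.array(p)+BC,z]
def goal(p,z):
    """shift in tool axes (40mm units) and turn (6deg units) to put tcp at box xy p, world z, tool x down, tool z along box x"""
    T,q=toolT(); G=np.column_stack([[0,0,-1],np.cross([*BR[:,0],0],[0,0,-1]),[*BR[:,0],0]])
    sh=T[:3,:3].T@(b2w(p,z)-T[:3,3])/.04; rv=Ro.from_matrix(T[:3,:3].T@G).as_rotvec(degrees=True)/6
    print("tcp",T[:3,3].round(4),"box",w2b(T[:3,3]).round(4),"t",q["t"],"f",q["force"].round(1),"w",q["gripper_width"]); print("turn",rv.round(2),"shift",sh.round(3))
E
python3 - <<'E'
from h import *
d=optics.get_image("wrist"); T,q=toolT()
for D in (.055,.06,.065,.07,.073,.08):
    print(D,[tuple(np.round(proj(d,(T@np.array([D,y,z,1]))[:3]),0)) for y in(-.011,.011) for z in(-.0427,.0427)])
goal((0,-.19),.25)
goal((0,-.19),.20)
i=d["img"]; cv2.imwrite("pics/w1c.png",cv2.resize(i[230:400,60:560],None,fx=1.6,fy=1.6))
E
```

```text
0.055 [(np.float64(210.0), np.float64(307.0)), (np.float64(421.0), np.float64(307.0)), (np.float64(206.0), np.float64(257.0)), (np.float64(426.0), np.float64(257.0))]
0.06 [(np.float64(214.0), np.float64(301.0)), (np.float64(418.0), np.float64(301.0)), (np.float64(210.0), np.float64(252.0)), (np.float64(422.0), np.float64(252.0))]
0.065 [(np.float64(217.0), np.float64(295.0)), (np.float64(415.0), np.float64(294.0)), (np.float64(213.0), np.float64(247.0)), (np.float64(418.0), np.float64(247.0))]
0.07 [(np.float64(220.0), np.float64(289.0)), (np.float64(412.0), np.float64(289.0)), (np.float64(217.0), np.float64(243.0)), (np.float64(415.0), np.float64(243.0))]
0.073 [(np.float64(222.0), np.float64(286.0)), (np.float64(410.0), np.float64(285.0)), (np.float64(218.0), np.float64(240.0)), (np.float64(413.0), np.float64(240.0))]
0.08 [(np.float64(226.0), np.float64(278.0)), (np.float64(406.0), np.float64(278.0)), (np.float64(223.0), np.float64(235.0)), (np.float64(409.0), np.float64(235.0))]
tcp [ 0.1575 -0.6047  0.3037] box [-0.5236 -0.5465] t 0.3 f [ 0.4 -0.2  0.9] w 0.0851418550881859
turn [-13.95  -0.    -0.  ] shift [ 1.346 13.992 -7.418]
tcp [ 0.1575 -0.6047  0.3037] box [-0.5236 -0.5465] t 0.3 f [ 0.4 -0.2  0.9] w 0.0851418550881859
turn [-13.95  -0.    -0.  ] shift [ 2.596 13.992 -7.418]
```

View pics/w1c.png

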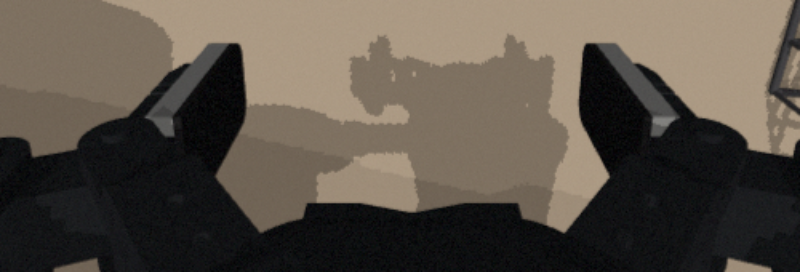

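```bash
python3 -m crank '[[[-0.8,0,0,0.06,0.8,-0.4,40],[-1.8,0,0,0.12,1.7,-0.9,40],[-2.7,0,0,0.18,2.5,-1.35,40],[-3.6,0,0,0.24,3.4,-1.8,40],[-4.5,0,0,0.3,4.2,-2.2,40],[-5.4,0,0,0.36,5.1,-2.7,40],[-6.3,0,0,0.42,6.0,-3.2,40],[-7.2,0,0,0.48,7.0,-3.7,40],[-8,0,0,0.52,7.8,-4.1,40],[-9,0,0,0.6,8.4,-4.5,40]]]' 20
python3 - <<'E'
from h import *
goal((0,-.185),.24)
E
```

```text
t: 1.55
tool_pos: [0.4384, -0.345, 0.2799]
eef_rot: [-0.299, 1.57, -0.669]
force: [0.1, 0.2, -0.4]
gripper_width: 0.0397
tcp [ 0.4384 -0.345   0.2799] box [-0.2082 -0.3299] t 1.55 f [ 0.1  0.2 -0.4] w 0.03974109961439029
turn [-4.91  0.    0.  ] shift [0.998 5.715 2.75 ]
```

```bash
python3 -m crank '[[[-0.6,0,0,0.1,0.7,0.35,40],[-1.2,0,0,0.2,1.5,0.7,40],[-1.9,0,0,0.4,2.3,1.1,40],[-2.6,0,0,0.5,3.1,1.5,40],[-3.3,0,0,0.6,3.9,1.9,40],[-4,0,0,0.8,4.6,2.2,40],[-4.6,0,0,0.9,5.2,2.5,40],[-4.91,0,0,1,5.7,2.75,40],[-4.91,0,0,1,5.7,2.75,40],[-4.91,0,0,1,5.7,2.75,40]]]'
python3 - <<'E'
from h import *
goal((0,-.185),.164)
d=optics.get_image("wrist"); cv2.imwrite("pics/w2.png",d["img"])
T,q=toolT()
for D in (.06,.065,.07,.073):
    print(D,[tuple(np.round(proj(d,(T@np.array([D,y,z,1]))[:3]),0).astype(int)) for y in(-.011,.011) for z in(-.02,.02)])
E
```

```text
t: 2.8
tool_pos: [0.6226, -0.1742, 0.2399]
eef_rot: [-2.799, 1.571, -2.66]
force: [0.2, 0.0, -0.4]
gripper_width: 0.0403
tcp [ 0.6226 -0.1742  0.2399] box [-0.0014 -0.1874] t 2.8 f [ 0.2  0.  -0.4] w 0.0403029039987649
turn [-0.04 -0.    0.  ] shift [1.898 0.061 0.034]
0.06 [(np.int64(268), np.int64(299)), (np.int64(364), np.int64(299)), (np.int64(266), np.int64(250)), (np.int64(366), np.int64(250))]
0.065 [(np.int64(270), np.int64(293)), (np.int64(363), np.int64(293)), (np.int64(268), np.int64(245)), (np.int64(364), np.int64(245))]
0.07 [(np.int64(272), np.int64(287)), (np.int64(361), np.int64(287)), (np.int64(270), np.int64(241)), (np.int64(363), np.int64(241))]
0.073 [(np.int64(272), np.int64(284)), (np.int64(361), np.int64(284)), (np.int64(271), np.int64(239)), (np.int64(362), np.int64(239))]
```

View pics/w2.png

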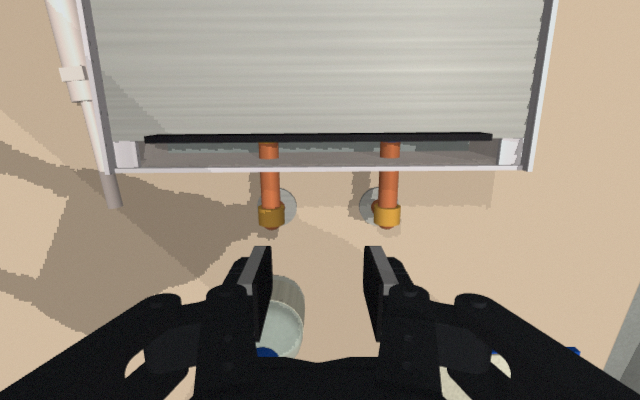

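Run:
```python
from h import *
d=optics.get_image("wrist")
for n,u,v,z in [("lipL",145,137,.106),("lipR",491,134,.106),("endL",105,172,.087),("endR",531,170,.087),("bottlecap",268,358,.105),("bottlebody",302,312,.08),("pipeL elbow",272,215,.05),("pipeR",387,215,.05)]:
    w=onz(d,u,v,z); print(n,w.round(3),w2b(w).round(4))
goal((0,-.18),.160)
```

```text
lipL [ 0.517 -0.139  0.106] [-0.1005 -0.137 ]
lipR [ 0.714 -0.109  0.106] [ 0.0989 -0.1364]
endL [ 0.483 -0.167  0.087] [-0.1387 -0.1605]
endR [ 0.755 -0.128  0.087] [ 0.1367 -0.1607]
bottlecap [ 0.603 -0.279  0.105] [-0.036  -0.2881]
bottlebody [ 0.622 -0.256  0.08 ] [-0.0133 -0.268 ]
pipeL elbow [ 0.59  -0.193  0.05 ] [-0.0368 -0.2014]
pipeR [ 0.678 -0.181  0.05 ] [ 0.0528 -0.2019]
tcp [ 0.6225 -0.1744  0.2401] box [-0.0015 -0.1877] t 2.9 f [ 0.2  0.1 -0.7] w 0.03992559144237426
turn [-0.05 -0.    0.  ] shift [2.002 0.192 0.038]
```

```bash
python3 -m crank '[[[-0.05,0,0,0.4,0,0.04,40],[-0.05,0,0,0.9,0,0.04,40],[-0.05,0,0,1.4,0,0.04,40],[-0.05,0,0,1.8,0,0.04,40],[-0.05,0,0,2,0,0.04,40],[-0.05,0,0,2,0.2,0.04,40],[-0.05,0,0,2,0.4,0.04,40],[-0.05,0,0,2,0.6,0.04,40],[-0.05,0,0,2,0.75,0.04,40],[-0.05,0,0,2,0.8,0.04,40]]]'
python3 - <<'E'
from h import *
goal((0,-.020),.160)
d=optics.get_image("wrist"); cv2.imwrite("pics/w3.png",d["img"])
d=optics.get_image("scene"); cv2.imwrite("pics/s3.png",cv2.resize(d["img"][120:330,150:430],None,fx=2.8,fy=2.8))
E
```

```text
t: 4.15
tool_pos: [0.6201, -0.1414, 0.1601]
eef_rot: [-0.49, 1.57, -0.344]
force: [0.2, -0.2, 0.3]
gripper_width: 0.0398
tcp [ 0.6201 -0.1414  0.1601] box [ 0.0008 -0.1546] t 4.15 f [ 0.2 -0.2  0.3] w 0.039849158197158376
turn [0.02 0.   0.  ] shift [ 3.000e-03  3.365e+00 -1.300e-02]
```

View pics/w3.png

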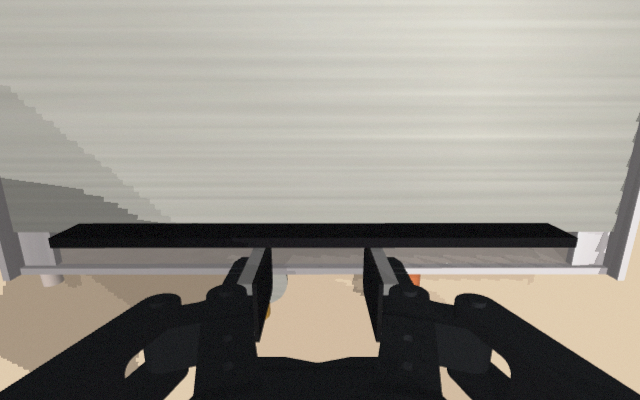

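View pics/s3.png

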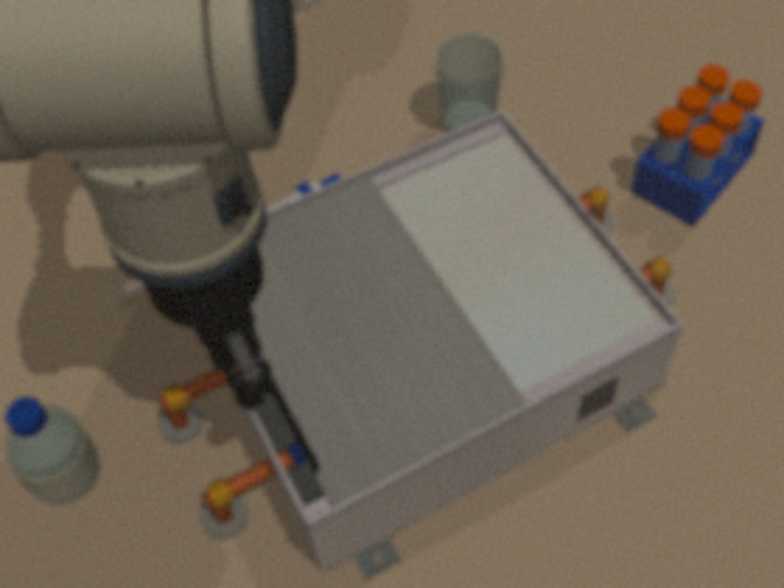

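```bash
python3 -m crank '[[[0,0,0,0,0.08,0,40],[0,0,0,0,0.16,0,40],[0,0,0,0,0.24,0,40],[0,0,0,0,0.4,0,40],[0,0,0,0,0.6,0,40],[0,0,0,0,0.8,0,40],[0,0,0,0,1,0,40],[0,0,0,0,1.2,0,40],[0,0,0,0,1.4,0,40],[0,0,0,0,1.6,0,40]]]'
python3 - <<'E'
from h import *
goal((0,-.020),.160)
E
```

```text
t: 5.5
tool_pos: [0.6106, -0.078, 0.1599]
eef_rot: [2.011, 1.571, 2.157]
force: [1.2, -2.7, -0.9]
gripper_width: 0.04
tcp [ 0.6106 -0.078   0.1599] box [ 0.0006 -0.0905] t 5.5 f [ 1.2 -2.7 -0.9] w 0.040049309503602734
turn [ 0.01 -0.   -0.  ] shift [-0.003  1.764 -0.012]
```

```bash
python3 -m crank '[[[0,0,0,0,0.2,0,40],[0,0,0,0,0.4,0,40],[0,0,0,0,0.6,0,40],[0,0,0,0,0.8,0,40],[0,0,0,0,1,0,40],[0,0,0,0,1.2,0,40],[0,0,0,0,1.4,0,40],[0,0,0,0,1.55,0,40],[0,0,0,0,1.65,0,40],[0,0,0,0,1.68,0,40]]]'
python3 - <<'E'
from h import *
goal((0,-.020),.160)
d=optics.get_image("wrist"); cv2.imwrite("pics/w4.png",d["img"])
d=optics.get_image("scene"); cv2.imwrite("pics/s4.png",cv2.resize(d["img"][120:330,150:430],None,fx=2.8,fy=2.8))
E
```

```text
t: 6.75
tool_pos: [0.6009, -0.0119, 0.1599]
eef_rot: [-2.054, 1.571, -1.908]
force: [-0.2, -2.4, -1.7]
gripper_width: 0.0403
tcp [ 0.6009 -0.0119  0.1599] box [ 0.0005 -0.0237] t 6.75 f [-0.2 -2.4 -1.7] w 0.040265592011346635
turn [ 0.01 -0.    0.  ] shift [-0.002  0.093 -0.013]
```

View pics/w4.png

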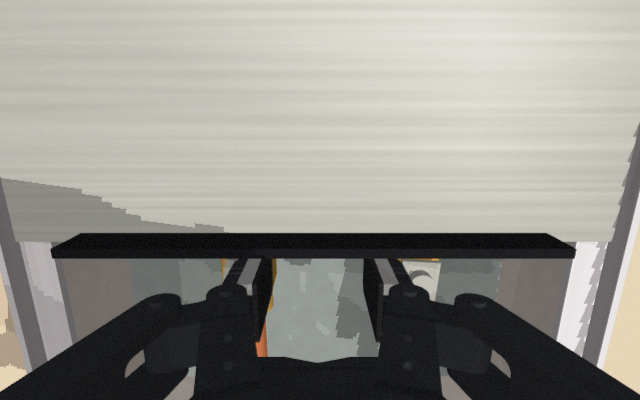

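View pics/s4.png

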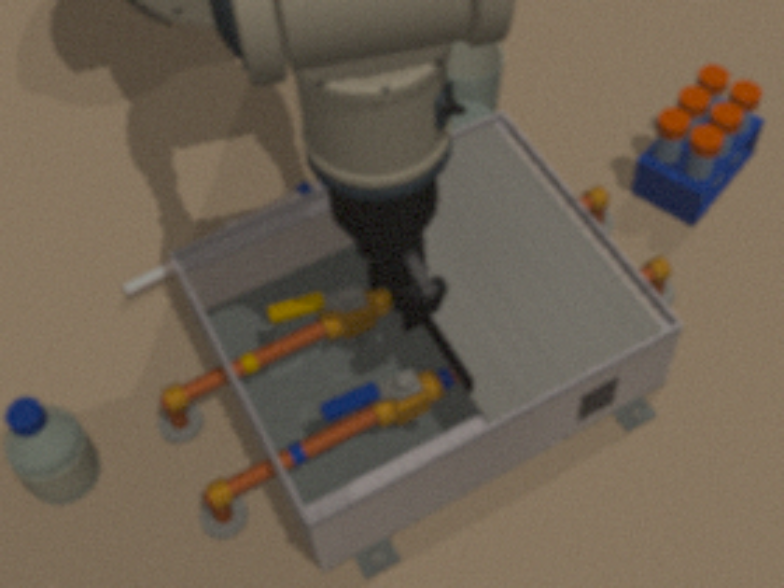

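```bash
python3 -m crank '[[[0,0,0,0,0.02,0,40],[0,0,0,0,0.04,0,40],[0,0,0,0,0.06,0,40],[0,0,0,0,0.08,0,40],[0,0,0,0,0.1,0,40],[0,0,0,0,0.12,0,40],[0,0,0,0,0.13,0,40],[0,0,0,0,0.14,0,40],[0,0,0,0,0.15,0,40],[0,0,0,0,0.15,0,40]]]'
python3 - <<'E'
from h import *
goal((0,-.020),.160)
d=optics.get_image("wrist")
g=cv2.cvtColor(d["img"],cv2.COLOR_BGR2GRAY); print([g[215:275:1,c].tolist() for c in (110,)])
for n,u,v in [("L",60,247),("R",568,247)]: print(n,w2b(onz(d,u,v,.106)))
d=optics.get_image("scene"); cv2.imwrite("pics/s5.png",cv2.resize(d["img"][120:330,150:430],None,fx=2.8,fy=2.8))
E
```

```text
t: 8.1
tool_pos: [0.6001, -0.0061, 0.1599]
eef_rot: [0.246, 1.571, 0.392]
force: [1.2, -2.9, 1.1]
gripper_width: 0.0402
tcp [ 0.6001 -0.0061  0.1599] box [ 0.0005 -0.0179] t 8.1 f [ 1.2 -2.9  1.1] w 0.04023243320144298
turn [ 0.01  0.   -0.  ] shift [-0.002 -0.053 -0.014]
[[140, 139, 141, 138, 138, 138, 138, 138, 140, 139, 141, 142, 142, 145, 143, 142, 140, 124, 37, 14, 9, 17, 13, 12, 13, 16, 15, 12, 16, 14, 17, 17, 20, 17, 19, 18, 19, 22, 14, 19, 19, 19, 21, 59, 107, 107, 109, 109, 108, 109, 110, 108, 110, 109, 109, 111, 111, 109, 109, 111]]
L [-0.09759005 -0.0034266 ]
R [ 0.09657219 -0.00319947]
```

```bash
python3 -m crank '[[[0,0,0,0,-0.1,0,40],[0,0,0,0,-0.3,0,30],[0,0,0,-0.2,-0.6,0,20],[0,0,0,-0.6,-1,0,10],[0,0,0,-1,-1.4,0,0],[0,0,0,-1.4,-1.8,0,0],[0,0,0,-1.8,-2.2,0,0],[0,0,0,-2,-2.5,0,0],[0,0,0,-2,-2.5,0,0],[0,0,0,-2,-2.5,0,0]]]'
python3 - <<'E'
from h import *
goal((0,-.020),.160)
d=optics.get_image("wrist"); cv2.imwrite("pics/w6.png",d["img"])
d=optics.get_image("scene"); cv2.imwrite("pics/s6.png",cv2.resize(d["img"][120:330,150:430],None,fx=2.8,fy=2.8))
E
```

```text
t: 9.45
tool_pos: [0.6142, -0.1048, 0.2393]
eef_rot: [2.582, 1.57, 2.728]
force: [0.7, 0.2, -0.3]
gripper_width: -0.0001
tcp [ 0.6142 -0.1048  0.2393] box [ 0.0003 -0.1175] t 9.45 f [ 0.7  0.2 -0.3] w -5.0413949413171866e-05
turn [ 0.01 -0.01 -0.01] shift [ 1.984  2.437 -0.003]
```

View pics/w6.png

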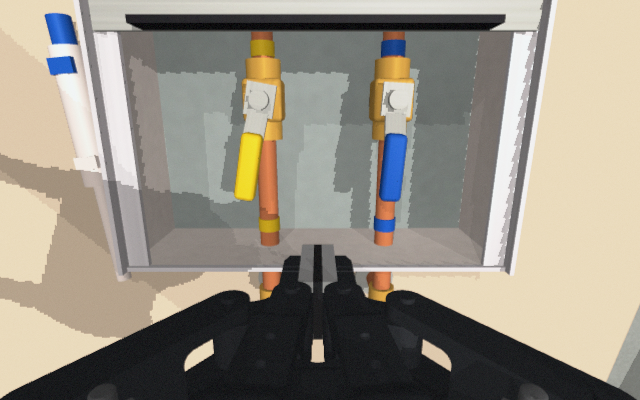

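View pics/s6.png

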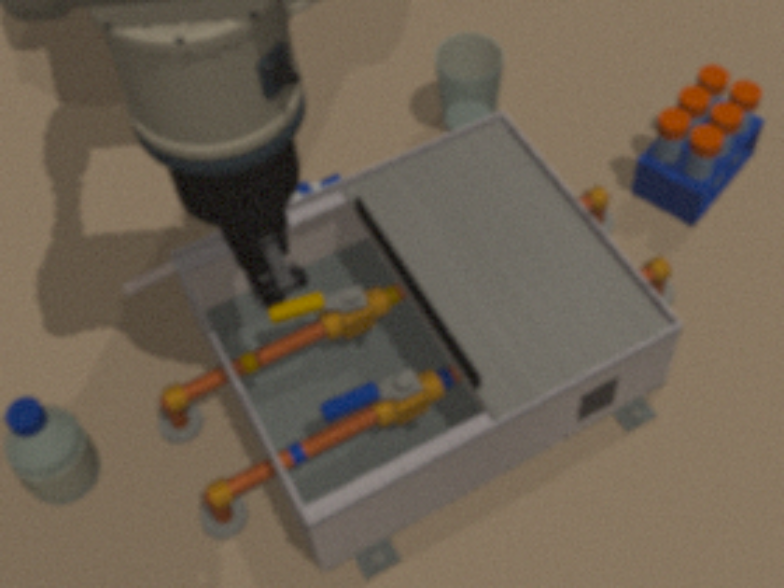

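```bash
cat >> h.py <<'E'
def levers(d,vis=None):
    hsv=cv2.cvtColor(d["img"],cv2.COLOR_BGR2HSV); out={}
    for n,lo,hi,sx in [("yellow",(24,150,60),(34,255,255),-.038),("blue",(105,120,40),(125,255,255),.055)]:
        m=cv2.inRange(hsv,lo,hi); k,l,st,c=cv2.connectedComponentsWithStats(m)
        best=None
        for i in range(1,k):
            w=w2b(onz(d,*c[i],.078))
            if st[i,4]>60 and abs(w[0]-sx)<.09 and -.14<w[1]<-.02 and (best is None or st[i,4]>st[best,4]): best=i
        if best is None: print(n,"none"); continue
        ys,xs=np.where(l==best); P=np.array([w2b(onz(d,x,y,.078)) for x,y in zip(xs,ys)])
        (cx,cy),(a,b),ang=cv2.minAreaRect((P*1000).astype(np.float32))
        cen=np.array([cx,cy])/1000; s=np.array([sx,-.045]); v=cen-s
        print(n,"centre",cen.round(4),"size",round(a,1),round(b,1),"r",np.linalg.norm(v).round(4),"angle",np.arctan2(-v[0],-v[1]).round(3))
E
python3 - <<'E'
from h import *
d=optics.get_image("wrist"); levers(d)
for u,v,z in [(130,13,.106),(503,13,.106),(130,29,.088),(503,29,.088)]: print(w2b(onz(d,u,v,z)).round(4))
for n,u,v in [("ystem",259,100),("bstem",398,100)]: print(n,w2b(onz(d,u,v,.080)).round(4))
E
```

```text
yellow centre [-0.0463 -0.0891] size 45.1 14.0 r 0.0449 angle 0.187
blue centre [ 0.0505 -0.0896] size 45.1 14.7 r 0.0448 angle 0.102
[-0.0985 -0.0029]
[ 0.0981 -0.0028]
[-0.1084 -0.0069]
[ 0.1078 -0.0068]
ystem [-0.0365 -0.0461]
bstem [ 0.0512 -0.046 ]
```

```bash
python3 -m crank '[[[0,0,0,0.3,0.3,-0.1,0],[0,0,0,0.7,0.3,-0.1,0],[0,0,0,1.1,0.3,-0.1,0],[0,0,0,1.5,0.3,-0.1,0],[0,0,0,1.9,0.3,-0.1,0],[0,0,0,2.2,0.3,-0.1,0],[0,0,0,2.4,0.3,-0.1,0],[0,0,0,2.5,0.3,-0.1,0],[0,0,0,2.5,0.3,-0.25,0],[0,0,0,2.5,0.3,-0.35,0]]]'
python3 - <<'E'
from h import *
goal((-.02,-.106),.139)
T,q=toolT(); c0=w2b(T[:3,3])
d=optics.get_image("wrist"); cv2.imwrite("pics/w7.png",d["img"]); levers(d)
d=optics.get_image("scene"); cv2.imwrite("pics/s7.png",cv2.resize(d["img"][170:330,180:380],None,fx=3.5,fy=3.5))
s=np.array([-.038,-.045])
for f in (.1,.19,.3,.45,.6,.75,.9,1.05,1.2,1.3,1.4,1.45,1.5,1.53,1.55):
    dd=np.array([-np.sin(f),-np.cos(f)]); v=np.array([-np.cos(f),np.sin(f)])
    c=s+.052*dd-.007*v+np.array([.0075,-.011]); print(f,(c*1000).round(1),"y,z",((c-c0)[::-1]/.04).round(2))
E
```

```text
t: 10.85
tool_pos: [0.5987, -0.0953, 0.1403]
eef_rot: [-0.362, 1.57, -0.216]
force: [0.4, 0.4, 0.0]
gripper_width: -0.0003
tcp [ 0.5987 -0.0953  0.1403] box [-0.0137 -0.1059] t 10.85 f [0.4 0.4 0. ] w -0.00028744915152339177
turn [0.01 0.   0.  ] shift [ 0.032 -0.002 -0.157]
yellow centre [-0.0462 -0.0885] size 46.4 14.0 r 0.0443 angle 0.186
blue centre [ 0.0494 -0.089 ] size 46.1 16.3 r 0.0443 angle 0.126
0.1 [ -28.7 -108.4] y,z [-0.06 -0.37]
0.19 [ -33.4 -108.4] y,z [-0.06 -0.49]
0.3 [ -39.2 -107.7] y,z [-0.05 -0.64]
0.45 [ -46.8 -105.9] y,z [ 0.   -0.83]
0.6 [ -54.1 -102.9] y,z [ 0.08 -1.01]
0.75 [-60.8 -98.8] y,z [ 0.18 -1.18]
0.9 [-66.9 -93.8] y,z [ 0.3  -1.33]
1.05 [-72.1 -87.9] y,z [ 0.45 -1.46]
1.2 [-76.4 -81.4] y,z [ 0.61 -1.57]
1.3 [-78.7 -76.7] y,z [ 0.73 -1.62]
1.4 [-80.6 -71.7] y,z [ 0.85 -1.67]
1.45 [-81.3 -69.2] y,z [ 0.92 -1.69]
1.5 [-81.9 -66.7] y,z [ 0.98 -1.7 ]
1.53 [-82.2 -65.1] y,z [ 1.02 -1.71]
1.55 [-82.3 -64.1] y,z [ 1.05 -1.72]
```

View pics/w7.png

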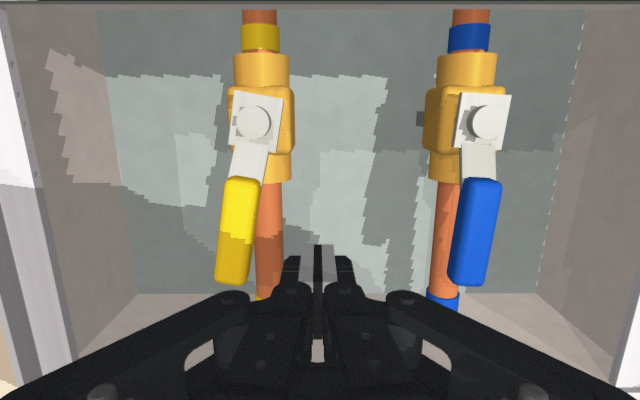

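View pics/s7.png

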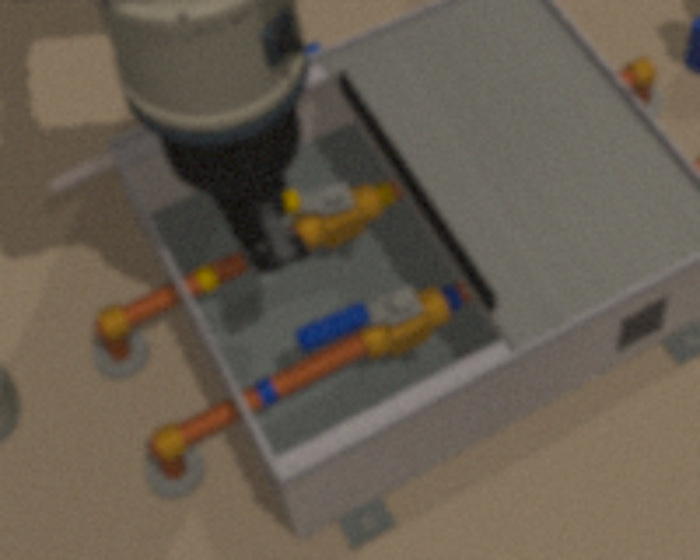

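```bash
python3 -m crank '[[[0,0,0,0.03,-0.06,-0.1,0],[0,0,0,0.03,-0.06,-0.2,0],[0,0,0,0.03,-0.06,-0.3,0],[0,0,0,0.03,-0.06,-0.4,0],[0,0,0,0.03,-0.06,-0.5,0],[0,0,0,0.03,-0.05,-0.6,0],[0,0,0,0.03,-0.03,-0.7,0],[0,0,0,0.03,-0.01,-0.8,0],[0,0,0,0.03,0.03,-0.9,0],[0,0,0,0.03,0.08,-1,0]]]'
python3 - <<'E'
from h import *
goal((-.0823,-.0641),.139)
d=optics.get_image("wrist"); cv2.imwrite("pics/w8.png",d["img"]); levers(d)
E
```

```text
t: 12.2
tool_pos: [0.56, -0.0981, 0.139]
eef_rot: [-0.367, 1.568, -0.221]
force: [7.1, -1.2, -2.2]
gripper_width: -0.0002
tcp [ 0.56   -0.0981  0.139 ] box [-0.0524 -0.1032] t 12.2 f [ 7.1 -1.2 -2.2] w -0.00022827745305740044
turn [0.01 0.03 0.01] shift [-0.002  0.978 -0.745]
yellow centre [-0.063  -0.0822] size 45.7 13.9 r 0.0448 angle 0.592
blue centre [ 0.0479 -0.0889] size 46.2 19.2 r 0.0444 angle 0.161
```

View pics/w8.png

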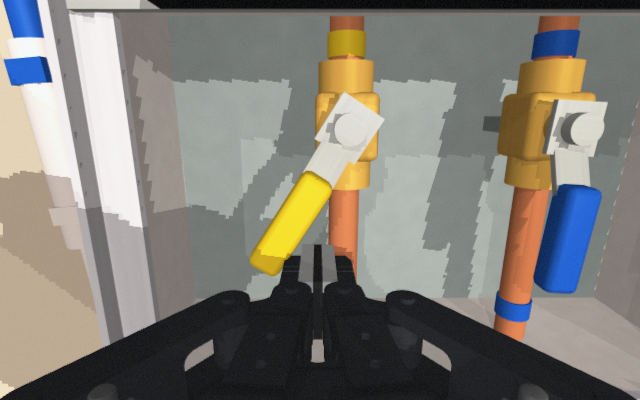

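```bash
python3 -m crank '[[[0,0,0,0,0.05,-0.1,0],[0,0,0,0,0.11,-0.21,0],[0,0,0,0,0.17,-0.29,0],[0,0,0,0,0.24,-0.37,0],[0,0,0,0,0.31,-0.43,0],[0,0,0,0,0.38,-0.49,0],[0,0,0,0,0.46,-0.55,0],[0,0,0,0,0.54,-0.6,0],[0,0,0,0,0.62,-0.64,0],[0,0,0,0,0.7,-0.67,0]]]'
python3 - <<'E'
from h import *
goal((-.0823,-.0641),.139)
d=optics.get_image("wrist"); cv2.imwrite("pics/w9.png",d["img"]); levers(d)
E
```

```text
t: 13.5
tool_pos: [0.529, -0.0748, 0.1391]
eef_rot: [-0.738, 1.568, -0.592]
force: [1.4, -8.0, 1.0]
gripper_width: 0.0003
tcp [ 0.529  -0.0748  0.1391] box [-0.0797 -0.0756] t 13.5 f [ 1.4 -8.   1. ] w 0.0003309860534833054
turn [0.01 0.02 0.02] shift [ 0.002  0.287 -0.065]
yellow centre [-0.0825 -0.0564] size 44.7 15.3 r 0.046 angle 1.32
blue centre [ 0.0468 -0.0879] size 47.5 21.2 r 0.0437 angle 0.189
```

View pics/w9.png

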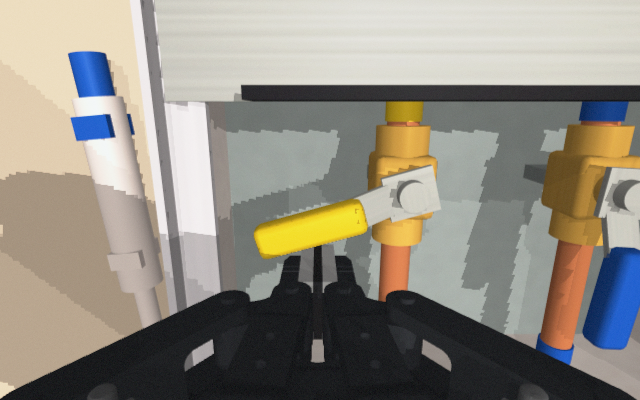

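```bash
python3 -m crank '[[[0,0,0,0,0.03,-0.01,0],[0,0,0,0,0.06,-0.02,0],[0,0,0,0,0.09,-0.03,0],[0,0,0,0,0.12,-0.04,0],[0,0,0,0,0.15,-0.05,0],[0,0,0,0,0.18,-0.05,0],[0,0,0,0,0.2,-0.05,0],[0,0,0,0,0.22,-0.05,0],[0,0,0,0,0.24,-0.05,0],[0,0,0,0,0.26,-0.05,0]]]'
python3 - <<'E'
from h import *
goal((-.0823,-.0641),.139)
d=optics.get_image("wrist"); cv2.imwrite("pics/w10.png",d["img"]); levers(d)
E
```

```text
t: 14.8
tool_pos: [0.5248, -0.0648, 0.1389]
eef_rot: [-1.511, 1.57, -1.365]
force: [-1.6, -8.7, 2.6]
gripper_width: 0.0003
tcp [ 0.5248 -0.0648  0.1389] box [-0.0824 -0.0651] t 14.8 f [-1.6 -8.7  2.6] w 0.0003324928859752221
turn [0.02 0.   0.01] shift [-0.002  0.024  0.003]
yellow centre [-0.084  -0.0464] size 44.8 15.3 r 0.046 angle 1.54
blue centre [ 0.0467 -0.0876] size 48.1 21.5 r 0.0434 angle 0.192
```

View pics/w10.png

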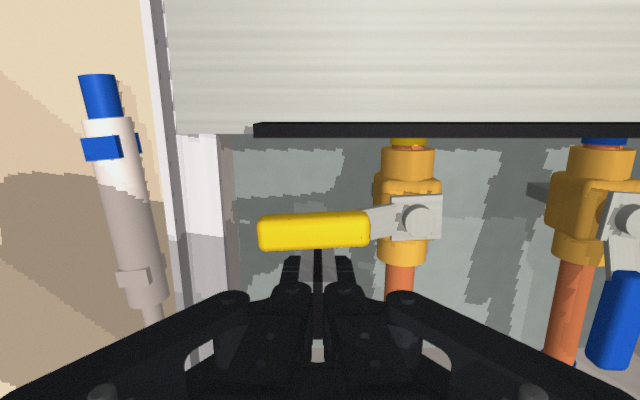

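```bash
python3 -m crank '[[[0,0,0,0,0.01,0,0],[0,0,0,0,0.02,0,0],[0,0,0,0,0.03,0,0],[0,0,0,0,0.03,0,0],[0,0,0,0,0.03,0,0],[0,0,0,0,0.03,0,0],[0,0,0,0,0.03,0,0],[0,0,0,0,0.03,0,0],[0,0,0,0,0.03,0,0],[0,0,0,0,0.03,0,0]]]'
python3 - <<'E'
from h import *
goal((-.0823,-.0641),.139)
d=optics.get_image("wrist"); levers(d)
E
```

```text
t: 16.1
tool_pos: [0.5245, -0.0635, 0.1389]
eef_rot: [-1.739, 1.57, -1.593]
force: [-2.9, -8.0, 4.4]
gripper_width: -0.0
tcp [ 0.5245 -0.0635  0.1389] box [-0.0825 -0.0638] t 16.1 f [-2.9 -8.   4.4] w -1.3864969262158668e-05
turn [ 0.02 -0.    0.01] shift [-0.003 -0.007  0.006]
yellow centre [-0.084  -0.0452] size 44.7 15.3 r 0.046 angle 1.567
blue centre [ 0.0468 -0.0876] size 48.2 21.5 r 0.0434 angle 0.191
```

```bash
python3 -m crank '[[[0,0,0,0,-0.1,0,0],[0,0,0,0,-0.3,0,0],[0,0,0,0,-0.5,0,0],[0,0,0,-0.4,-0.6,0.05,0],[0,0,0,-0.9,-0.7,0.1,0],[0,0,0,-1.4,-0.8,0.2,0],[0,0,0,-1.9,-0.9,0.3,0],[0,0,0,-2.4,-1,0.4,0],[0,0,0,-2.8,-1.1,0.5,0],[0,0,0,-3,-1.2,0.6,0]]]'
python3 - <<'E'
from h import *
goal((0,-.12),.24)
d=optics.get_image("wrist"); cv2.imwrite("pics/w11.png",d["img"]); levers(d)
for u in range(1): pass
d=optics.get_image("top"); cv2.imwrite("pics/t11.png",d["img"])
d=optics.get_image("scene"); cv2.imwrite("pics/s11.png",cv2.resize(d["img"][120:330,150:430],None,fx=2.8,fy=2.8)); levers(d)
E
```

```text
t: 17.4
tool_pos: [0.5558, -0.1075, 0.2594]
eef_rot: [-0.443, 1.57, -0.297]
force: [0.2, -0.3, -0.1]
gripper_width: 0.0001
tcp [ 0.5558 -0.1075  0.2594] box [-0.0579 -0.1118] t 17.4 f [ 0.2 -0.3 -0.1] w 9.663948367195417e-05
turn [0.01 0.01 0.  ] shift [ 0.487 -0.207  1.446]
yellow centre [-0.0841 -0.0467] size 44.4 13.1 r 0.0461 angle 1.534
blue centre [ 0.0497 -0.0898] size 45.2 16.0 r 0.0451 angle 0.118
yellow none
blue centre [ 0.0532 -0.0894] size 43.3 14.9 r 0.0444 angle 0.041
```

View pics/w11.png

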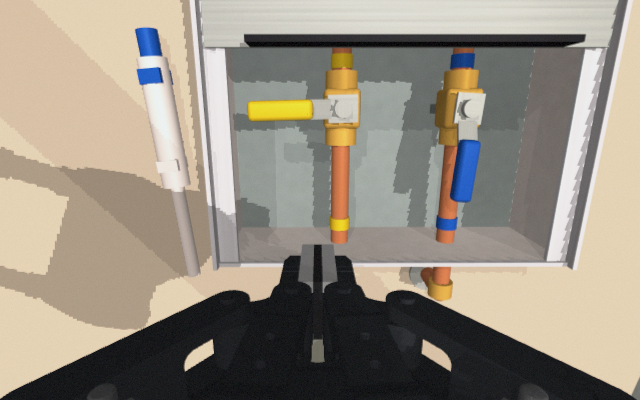

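View pics/s11.png

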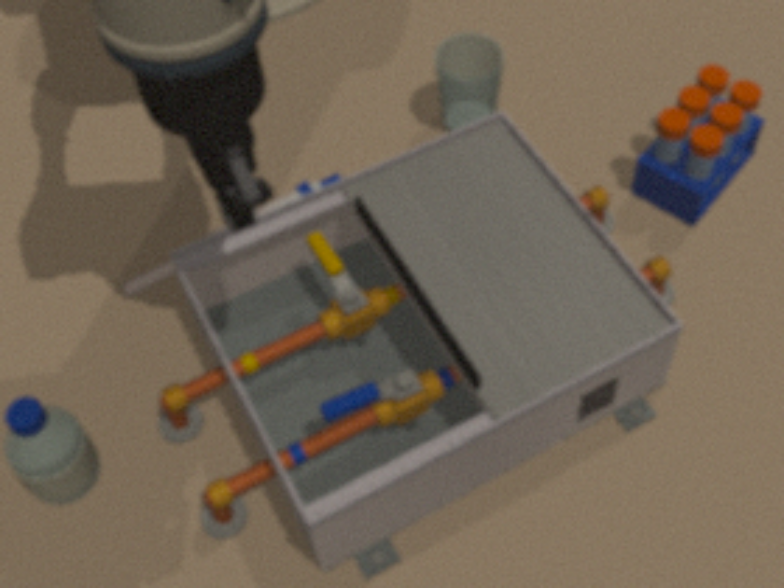

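View pics/t11.png

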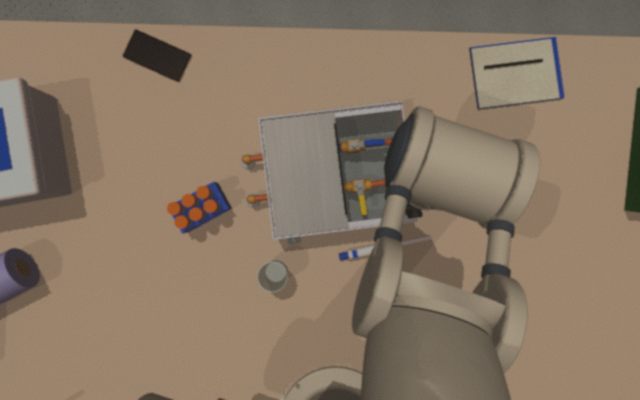

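Run:
```python
from h import *
d=optics.get_image("wrist"); hsv=cv2.cvtColor(d["img"],cv2.COLOR_BGR2HSV)
m=cv2.inRange(hsv,(24,150,60),(34,255,255)); m[:, 330:]=0; m[130:]=0
ys,xs=np.where(m>0); P=np.array([w2b(onz(d,x,y,.078)) for x,y in zip(xs,ys)])
vx=cv2.fitLine((P*1000).astype(np.float32),cv2.DIST_L2,0,.01,.01).ravel(); print("axis",vx,"phi",np.pi/2-np.arctan(vx[1]/vx[0]))
a,b=w2b(onz(d,250,36,.106)),w2b(onz(d,580,36,.106)); print("lip",a,b)
st=w2b(onz(d,343,108,.08)); print("stem",st,"phi from stem", np.arctan2(-(P.mean(0)-st)[0],-(P.mean(0)-st)[1]))
print(manip.sense()["force"],manip.sense()["joint_vel"].round(4))
```

```text
axis [ 9.995757e-01  2.912836e-02 -8.396816e+01 -4.651106e+01] phi 1.5416639
lip [-0.09737476 -0.00460817] [ 0.09568923 -0.00459281]
stem [-0.04032443 -0.04511872] phi from stem 1.5389047574790442
[-0.55965624 -0.52660882 -0.503572  ] [ 0.0025  0.0031  0.0097  0.     -0.0005  0.0031]
```

Run:
```python
from plant import manip
print(manip.hand_in())
```

```text
the job is handed in; nothing more can be done
None
```

I pushed the cover across with both fingers on its lip. I then lowered the closed fingers between the two levers, pushed the yellow lever round, backed out and handed in at about 17.5 s. The hand-in gave no verdict.

Last checks:
- **Cover:** its origin is at about y = +72 mm in the box's frame, about 5 mm short of the far stop. It looks flat in its tracks. The force on the tool while pushing was about 3 N.
- **Yellow lever:** it stands at about 1.54 rad (1.534 to 1.542 from three image estimates), and 1.45 is needed. I did not push it hard against its stop. The reading just before retreat was 1.567, but the pushing force was still only about 8 N, and I trust the later, clearer view.
- **Blue lever:** the last two camera views disagree on its angle, 0.12 rad (wrist) and 0.04 rad (scene), because its side face shows in the wrist view. A wrist view before the lever push gave 0.10 rad. The fingers never went near it.
- **Bystanders:** the rack, beaker and bottle look unmoved in the pictures. So does the part of the pipette not hidden by the arm. I checked these by eye only.
- **Robot:** the fingers are clear of everything, and the force reads close to zero.

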